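# Lock the tray tower with its ball-lock pin

### The arm

A 6-joint arm with a two-finger parallel gripper is mounted at the origin on the work surface. World frame = base frame: x ahead of the robot, y to its left, z up, the work surface at z = 0. Lengths are in mm, angles in rad, forces in N, time in s.
With the tool pointing down it reaches from about 275 to 875 mm from the base axis. Payload 12.5 kg.
Tool frame: the origin (TCP) lies at the very end of the fingers, on their centre line; the grasp point (between the pads) lies 19 mm behind it; z points along the fingers, y is the line along which they close (so a half turn about z gives the same grasp; the last joint's range is limited). The gripper opens to 85 mm and grips with 20 to 120 N. Pads are 22 mm wide; open, the fingers measure 114 mm over their backs; the gripper's body (76 mm by 85 mm) begins 54 mm behind the grasp point. The pads swing forward as they close: fully open they stand 13 mm farther back than shut.
Start: joints at [-1.23, 0.351, 1.652, -0, 1.139, -0.085], TCP at [227.194, -500.867, 231.29] pointing down, gripper open.
Joint ranges: [-2.75, 2.75], [-0.79, 2.1], [0.01, 2.65], [-1.57, 4.71], [0.07, 3.14], [-2.87, 2.87]. Speed limits (rad/s): [2.22, 2.22, 2.79, 3.14, 3.14, 3.14].

### API

Orientations are given as [roll, pitch, yaw] about the fixed x, y, z axes, in that order (R = Rz(yaw) Ry(pitch) Rx(roll)).
In Python, from station import arm, vision gives the robot as it stands.
- The arm moves only by the tool servo_tool, never from a script. Its argument "targets" is a list of rows, each a list of 6 numbers: the shift along the tool's x, y, z scaled (see below), then the turn, a rotation vector about the tool's x, y, z scaled (see below). A call has 1 to 20 rows; each row is the pose to reach, as a shift and turn from the pose commanded when the call began, along the tool's axes at that moment, turning the shorter way round; what a row does not reach only later rows make up. The controller multiplies each number of a shift by 300 mm and each number of a turn by 180 degrees. A row lasts 1/10 s, in which the tool goes at most 50 mm and 8.59 degrees, less where a joint would pass 70% of its speed; a pose out of reach is approached as far as the arm can. A call with a number of a shift or a turn outside -1 to 1 is refused whole. A call with a gripper value outside its range is refused whole. "hand" is the opening, from 0 (shut) to 1 (fully open), set as the call begins (left out, the last holds). The fingers move at their own pace and stop on an object; "squeeze" is the grip in N (left out, the last holds). Time passes only in rows, so rows that repeat a pose let the fingers close. It gives the time, the measured TCP pose, the force, the opening and the grip force at its end, in the units of the state.
- arm.get_obs(): the state, without advancing time (a new reading comes with each control period).
- vision.read_camera(name): name is "side" or "top"; returns a dict with "color" (420x560x3 uint8, red, green, blue), "fx", "fy", "cx", "cy" (pixels), "rvec" (rotation vector, rad) and "tvec" (3), from world to camera coordinates, as OpenCV has them. Camera axes: x right, y down, z forward; pixel columns grow to the right and rows downward; lengths in mm; the calibration is good to about 2 mm. A picture is of the moment at which its call begins. There is no depth.
- arm.finish_job(): hands the job in; it is judged then, once.
The state is a dict: "time_s": time; "joint_pos": joint angles; "qvel": joint speeds; "effort": joint torques, N m; "ee_pos": TCP position; "tcp_rot": TCP orientation; "ft_force": force on the tool from outside, world axes, zero at the start; "moment": the same for the moment, N m; "finger_gap": finger opening in mm; "grip_force": force on a finger pad.
Only numpy, scipy, OpenCV 4.12 (cv2) and the standard library are available. Lean on these libraries where they do the work, as an engineer would, in place of code of your own. Each camera call takes 0.05 s, during which the arm holds its last target. There are 200 camera calls.

### The job

Take the ball-lock pin out of the open canister by pinching its two side buttons, so that its locking balls draw in, and slide it down through the holes in the middle of the three stacked trays, feeling gently for the hidden hole in the bottom one. Press its collar down against the springy seat, all the way home, then let go so that the balls spring out and lock the pin upright under the bottom hole. Do not push hard on the trays, and leave the lid, charger, bird and brush where they are.

Things in the scene. Friction and masses are not known exactly. Their poses are not given: they have to be found in the camera images.
- stack: Tower of three stacked round pale-grey plastic trays, 130 mm across, 66 mm high, fixed to the sill. Origin: centre of its underside on the sill, z up along the tower's axis. A hub tube (bore 28 mm, open from 66 down to 32 mm above the sill) stands in the middle, level with the top rim. The plastic cracks if the pin pushes on the trays, bush or seat with more than 40 N.
- stack_axis (a point): Point on the tower's axis, level with the top rim and the hub's upper end, 66 mm above the sill.
- bush_level (a point): Point on the tower's axis 30 mm above the sill, level with the top of a steel bush hidden in the bottom tray: 8 mm thick (underside at 22 mm), with a through hole 16.5 mm across. The bush is stuck to one side of its pocket: its hole's centre is 4.5 mm off the axis, in a direction that differs every time and is not measured. Below it is free space down to 3 mm above the sill.
- seat (a joint): Springy seat: white plastic ring (28 mm bore, 44 mm outside) round the hub's mouth, top 74 mm above the sill when free. Value: how far it is pressed down, 0 to 0.006 m (hard stop); 2.8 N to begin, 7.6 N at the stop. From 0.003 m on the pin's balls are below the bush. Press it to the stop, then let go: the locked pin springs back and keeps it pressed about 0.003 m.
- pin: Loose steel ball-lock pin, about 150 g, upright in the canister's mouth, hanging by its collar. Origin: centre of its lower tip; z up along the shank, y through its two buttons. Shank 14 mm across, 62 mm long; flat tip 11 mm across with a 2 mm bevel. Round collar 40 mm across from 62 to 67 mm up; above it the head, 20 mm wide in x, to 103 mm.
- pin_grip (a point): Point on the pin's axis in the head, between the buttons, 88 mm above the tip. Pinch here, fingers down and closing along the pin's y. Button plates on both y sides, 20 mm wide, from 70 to 98 mm above the tip; 35 mm over both when out, 25.4 mm when pressed. The collar's top is 21 mm below this point: fingertips must stay above it.
- pin_balls (a point): Point on the pin's axis level with the centres of its two locking balls, 9.5 mm above the tip. Balls of 3.4 mm radius stand out in +y and -y (23.6 mm over both) when the buttons are out, and draw flush into the shank when both are fully pressed. With balls out the pin cannot pass the bush. They are clear below it when this point is under 18.6 mm above the sill.
- button_a (a joint): Button on the pin's +y side with its ball: 0 = out (ball out), 0.0048 m = fully pressed (ball in). Spring: about 7 N to start, 11 N fully pressed; grip with 20 to 40 N.
- button_b (a joint): The same on the pin's -y side.
- canister: Open aluminium canister, fixed on the sill, 52 mm across, 75 mm high to the rim of its 38 mm neck (32 mm bore), in which the pin stands; origin at the centre of its underside.
- canister_lid: Bystander: aluminium screw lid, 44 mm across, 15 mm high, lying on the sill; origin at the centre of its underside.
- charger: Bystander: white dome-shaped charger with a press button on top, 90 mm across, 43 mm high; origin at the centre of its underside.
- bird: Bystander: white ceramic bird figurine, about 95 mm long, 68 mm high; origin at the centre of its underside.
- brush: Bystander: plastic cleaning brush lying on the sill, about 0.2 m long; origin on its underside.
There are look-alikes about, which are no part of the job. Leave any red look-alike of the pin alone.

How it is judged (in metres and radians):
On the way, in this order (a step that is already met when the one before it is completed fails the run):
1. the pin is lifted out of the canister (tip over 80 mm above the sill) with both buttons pressed (height (world z) of pin above 0.08 m and value of joint each of button_a, button_b above 0.0038 m), for 0.1 s.
2. the pin is through the bush, its balls below it, with both buttons still pressed (z of pin_balls in the frame of stack below 0.0186 m and horizontal distance between pin_balls and stack below 0.009 m and value of joint each of button_a, button_b above 0.003 m), for 0.1 s.
At the end, for the whole second after the job is handed in: The pin stands locked in the tower at rest: its balls' centres less than 19.5 mm above the sill and within 9 mm of the tower's axis, leaning less than 0.1 rad, both buttons sprung out (each less than 1.2 mm from fully out) and the seat held pressed by more than 1.5 mm (z of pin_balls in the frame of stack below 0.0195 m and horizontal distance between pin_balls and stack below 0.009 m and angle between pin's own z axis and vertical below 0.1 rad and value of joint each of button_a, button_b below 0.0012 m and value of joint seat above 0.0015 m and linear speed of pin below 0.01 m/s); the robot touches nothing.
It fails at once if the pin pushes on the tray tower (trays, bush or seat) with more than 40 N (contact force between pin and stack above 40 N).
It fails at once if the canister's lid is moved by more than 15 mm (distance of canister_lid from where it was at the start of the episode above 0.015 m).
It fails at once if the charger is moved by more than 15 mm (distance of charger from where it was at the start of the episode above 0.015 m).
It fails at once if the bird figurine is moved by more than 15 mm (distance of bird from where it was at the start of the episode above 0.015 m).
It fails at once if the brush is moved by more than 15 mm (distance of brush from where it was at the start of the episode above 0.015 m).
It also fails if it takes over 64 s, if anything falls off the work surface, if the arm or the gripper's body presses on something with over 40 N, if the wrist force passes 120 N, or if a joint passes its speed limit or range.

## Working session

There is one attempt and no reset: what is moved stays moved. The work goes in short steps, Python scripts to look and compute and a tool call to move; the robot and the scene stay as the last step left them, time stands still between calls to the robot, and variables do not carry over. Pictures are saved under pics/ and viewed, at most 10 in all, crops included, and the job is handed in when it is done.

Besides the shell and the picture viewer there is one more tool, called after "Call:" by a JSON object that holds its "api" and its "payload". servo_tool: Moves the arm, as the interface text tells. Its arguments: {"type":"object","properties":{"targets":{"type":"array","items":{"type":"array","items":{"type":"number"}}},"hand":{"type":"number"},"squeeze":{"type":"number"}},"required":["targets"]}

```bash
mkdir -p pics; cat > h.py <<'E'
import numpy as np, cv2
from station import arm, vision
def cam(n):
    c=vision.read_camera(n); c['R']=cv2.Rodrigues(np.array(c['rvec'],float))[0]; c['t']=np.array(c['tvec'],float).ravel(); return c
def save(c,f,box=None,s=1):
    im=c['color'][...,::-1]
    if box: im=im[box[1]:box[3],box[0]:box[2]]
    cv2.imwrite('pics/'+f,cv2.resize(im,None,fx=s,fy=s,interpolation=cv2.INTER_CUBIC))
def ray(c,u,v):
    d=c['R'].T@np.array([(u-c['cx'])/c['fx'],(v-c['cy'])/c['fy'],1]); return -c['R'].T@c['t'],d
def onz(c,u,v,z):
    o,d=ray(c,u,v); return o+d*(z-o[2])/d[2]
def proj(c,p):
    q=c['R']@np.array(p,float)+c['t']; return np.array([c['fx']*q[0]/q[2]+c['cx'],c['fy']*q[1]/q[2]+c['cy']])
E
python3 - <<'E'
from h import *
a=cam('side');b=cam('top')
im=np.vstack([a['color'],b['color']])[...,::-1]
cv2.imwrite('pics/s0.png',a['color'][...,::-1]);cv2.imwrite('pics/t0.png',b['color'][...,::-1])
for c in(a,b): print(-c['R'].T@c['t'],c['fx'],c['R'][2])
o=arm.get_obs();print(o)
E
```

```text
[ 451.56661295 -669.39418306  773.27062974] 433.0480406030693 [ 0.07419042  0.68280609 -0.72682297]
[ 430.08668793  -46.18230886 1044.30497248] 383.1276399582677 [ 0.11027988 -0.00344221 -0.99389461]
{'time_s': 0.1, 'joint_pos': array([-1.22962016e+00,  3.51182062e-01,  1.65234976e+00, -8.58276559e-06,
        1.13909581e+00, -8.45945054e-02]), 'qvel': array([ 6.96734052e-04, -1.12421686e-03, -2.03650985e-03, -8.66378904e-04,
       -9.71441208e-05,  7.42851566e-05]), 'effort': array([ 6.44092397e-04, -5.06839299e+01, -2.91878307e+01, -6.20372430e-05,
        2.72600140e-03, -8.61642235e-06]), 'ee_pos': array([ 227.08852221, -500.60897689,  230.81634212]), 'tcp_rot': array([-3.14056071e+00, -7.96859603e-05,  4.25774223e-01]), 'ft_force': array([ 0.09114921, -0.25115422,  0.28953299]), 'moment': array([ 0.01117476, -0.03794712, -0.03067736]), 'grip_force': 0.0, 'finger_gap': 85.447180780197}
```

View pics/s0.png

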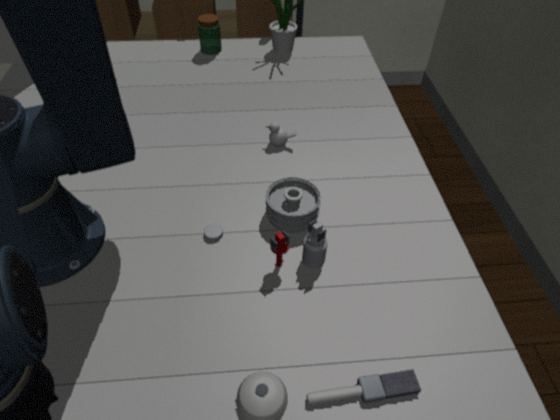

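View pics/t0.png

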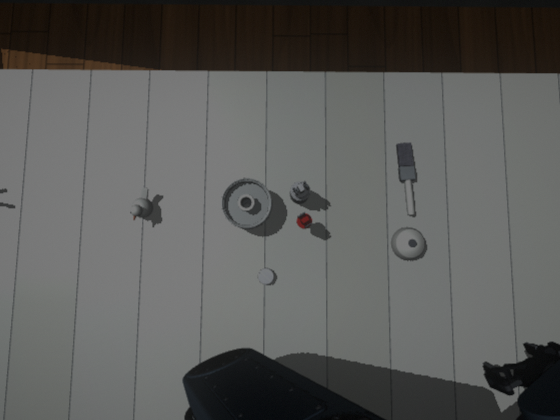

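Side view: canister with the steel pin at (316,245), red look-alike at (281,247), tower at (293,205), lid (213,233), bird (279,135), charger (262,396), brush (365,388). Top view: pin and canister (300,191), red look-alike (304,221), tower (247,203). The candidates are the grey pin in the canister and the red one, and I choose the grey one. Next is a close crop to check.

```bash
python3 - <<'E'
from h import *
a=cam('side');b=cam('top')
A=cv2.resize(a['color'][170:280,255:345],None,fx=5,fy=5,interpolation=cv2.INTER_CUBIC)[:550]
B=cv2.resize(b['color'][170:250,285:325],None,fx=6,fy=6,interpolation=cv2.INTER_CUBIC)
B=cv2.copyMakeBorder(B,0,70,0,0,cv2.BORDER_CONSTANT)
im=np.clip(np.hstack([A,B]).astype(float)*1.7,0,255).astype(np.uint8)
cv2.imwrite('pics/c1.png',im[...,::-1]);print(im.shape)
E
```

```text
(550, 690, 3)
```

View pics/c1.png

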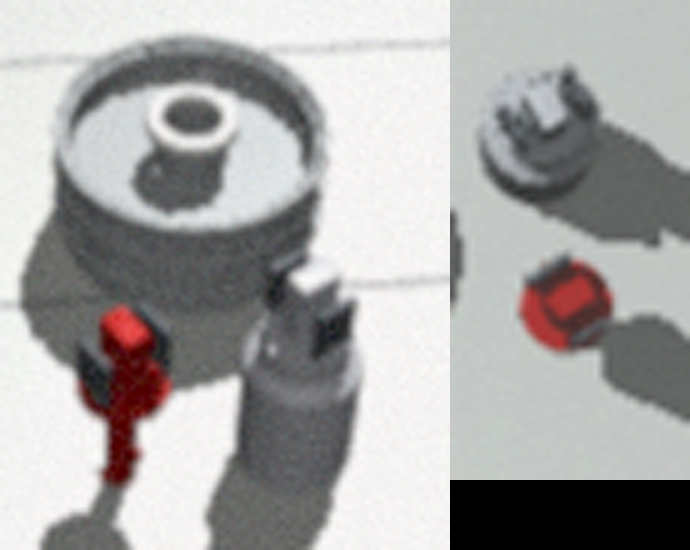

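The crop shows the chosen pin: grey head, black buttons, collar sitting in the canister neck. Side-view buttons are near (312,227) and (322,235), head top (317,225). The red one stands separately on the sill.

```bash
python3 - <<'E'
from h import *
a=cam('side');b=cam('top')
def comps(c,box,lo,hi,n=6,mina=5):
    x0,y0,x1,y1=box; im=c['color'][y0:y1,x0:x1]; hs=cv2.cvtColor(im,cv2.COLOR_RGB2HSV)
    m=((hs[...,2]>=lo)&(hs[...,2]<=hi)).astype(np.uint8)
    k,l,s,ce=cv2.connectedComponentsWithStats(m)
    return sorted([(int(s[i,4]),*(ce[i]+[x0,y0]).round(2),*map(int,s[i,:2]+[x0,y0]),*map(int,s[i,2:4])) for i in range(1,k) if s[i,4]>=mina],reverse=True)[:n]
for n,c,box in(('side',a,(300,215,332,245)),('top',b,(288,176,312,196))):
    print(n); x0,y0,x1,y1=box
    print(c['color'][y0:y1,x0:x1].mean(2).astype(int).tolist().__str__().replace('], [','\n'))
print('guess head', onz(a,317.4,225.5,116), onz(b,301.3,185.8,116))
print('ring side', onz(a,255+192/5,170+118/5,74), onz(b,247,203,74))
print('btns side z97',onz(a,312,226.6,97),onz(a,321.6,235,97))
print('btns top z111',onz(b,295.8,190.3,111),onz(b,306.7,185.3,111))
E
```

```text
side
[[98, 90, 80, 73, 60, 57, 50, 50, 43, 41, 43, 49, 45, 50, 51, 43, 49, 74, 114, 141, 144, 143, 144, 144, 144, 146, 144, 143, 143, 143, 144, 145
61, 62, 51, 50, 47, 47, 46, 46, 43, 45, 46, 52, 46, 48, 38, 41, 48, 80, 119, 139, 144, 146, 145, 145, 144, 146, 142, 141, 143, 143, 144, 142
49, 49, 47, 46, 47, 52, 51, 49, 48, 46, 51, 52, 45, 39, 39, 45, 63, 97, 129, 144, 144, 145, 145, 144, 145, 142, 145, 144, 145, 143, 145, 142
48, 46, 47, 46, 48, 45, 55, 49, 49, 54, 48, 46, 43, 42, 44, 51, 78, 116, 137, 145, 145, 142, 142, 141, 144, 144, 143, 144, 144, 144, 141, 146
49, 46, 46, 49, 45, 52, 46, 50, 55, 46, 48, 43, 41, 41, 55, 63, 93, 129, 143, 146, 144, 144, 146, 145, 144, 142, 144, 143, 143, 144, 141, 146
48, 48, 42, 52, 55, 50, 49, 49, 46, 44, 44, 47, 51, 59, 65, 69, 89, 128, 140, 143, 144, 146, 143, 144, 142, 144, 143, 143, 143, 144, 143, 142
51, 48, 48, 56, 50, 47, 49, 44, 41, 46, 57, 60, 67, 67, 63, 58, 79, 117, 134, 139, 139, 141, 144, 144, 145, 144, 142, 144, 144, 144, 143, 144
52, 50, 48, 51, 51, 48, 46, 46, 48, 55, 70, 72, 67, 56, 49, 57, 89, 124, 132, 138, 136, 138, 142, 144,
[... 4914 characters left out ...]
3, 50, 58, 59, 57
116, 102, 84, 99, 108, 104, 100, 63, 47, 49, 54, 51, 44, 46, 51, 55, 57, 57, 55, 52, 49, 52, 56, 58
116, 103, 73, 94, 108, 104, 98, 71, 43, 39, 52, 56, 53, 55, 56, 57, 57, 56, 49, 50, 52, 51, 54, 58
116, 103, 70, 80, 101, 106, 99, 74, 54, 48, 55, 57, 56, 57, 57, 58, 55, 51, 48, 50, 52, 54, 56, 58]]
guess head [594.14669214 -98.03154816 116.        ] [595.54807429 -94.24918307 116.        ]
ring side [562.62536799  40.0000839   74.        ] [557.46770504  42.15885322  74.        ]
btns side z97 [586.56901019 -83.72097949  97.        ] [ 602.95205563 -107.84392979   97.        ]
btns top z111 [585.08803672 -80.96007497 111.        ] [ 597.79303533 -107.84640591  111.        ]
```

```bash
cat >> h.py <<'E'
from scipy.spatial.transform import Rotation as Ro
def go(p,yaw=None):
    o=arm.get_obs(); R=Ro.from_euler('xyz',o['tcp_rot']); s=R.inv().apply(np.array(p)-o['ee_pos'])/300
    T=Ro.from_euler('xyz',[np.pi,0,o['tcp_rot'][2] if yaw is None else yaw]); r=(R.inv()*T).as_rotvec()/np.pi
    print('row',s.round(4),r.round(4))
def st():
    o=arm.get_obs(); print(round(o['time_s'],2),o['ee_pos'].round(2),o['tcp_rot'].round(4),o['ft_force'].round(2),o['finger_gap'].round(1),o['grip_force'])
E
python3 - <<'E'
from h import *
a=cam('side');b=cam('top')
for n,c,box,ths in(('side',a,(280,182,308,208),(125,132)),('top',b,(234,190,260,216),(105,112))):
    x0,y0,x1,y1=box; g=c['color'][y0:y1,x0:x1].astype(float).mean(2).astype(np.uint8); g8=cv2.resize(g,None,fx=8,fy=8,interpolation=cv2.INTER_CUBIC)
    for th in ths:
        m=(g8>th).astype(np.uint8); cs,h=cv2.findContours(m,cv2.RETR_CCOMP,cv2.CHAIN_APPROX_NONE)
        for k in cs:
            if cv2.contourArea(k)>2000:
                e=cv2.fitEllipse(k); u=(np.array(e[0])+.5)/8-.5+[x0,y0]; print(n,th,u.round(1),(np.array(e[1])/8).round(1),onz(c,*u,74).round(1))
    if n=='top': print(str(g[::1].tolist()).replace('], [','\n'))
go([594.5,-95.5,190],np.radians(27.5))
E
```

```text
side 125 [297.1 195.9] [15.6 27.9] [570.2  31.8  74. ]
side 125 [293.1 192.7] [ 9.3 13.2] [562.2  42.9  74. ]
side 132 [293.1 192.7] [10.8 16.9] [562.4  43.   74. ]
top 105 [241.7 202. ] [21.2 25.1] [559.8  55.8  74. ]
top 105 [245.6 202. ] [12.1 12.2] [560.1  45.9  74. ]
top 112 [245.3 201.7] [15.8 15.9] [560.7  46.6  74. ]
top 112 [245.6 202. ] [12.5 12.6] [560.   45.8  74. ]
[[75, 100, 107, 107, 106, 106, 105, 106, 105, 105, 105, 104, 104, 104, 105, 104, 105, 103, 104, 103, 103, 103, 103, 103, 103, 102
101, 107, 107, 107, 106, 107, 107, 106, 105, 105, 105, 103, 105, 104, 105, 105, 104, 103, 104, 104, 103, 103, 102, 103, 102, 102
107, 107, 107, 107, 107, 106, 106, 105, 105, 106, 105, 105, 105, 104, 104, 105, 104, 103, 104, 103, 102, 104, 104, 103, 103, 103
106, 107, 106, 106, 105, 105, 106, 106, 106, 104, 105, 106, 107, 105, 104, 104, 103, 104, 102, 104, 104, 104, 102, 104, 104, 103
106, 105, 106, 106, 107, 105, 105, 105, 108, 113, 115, 117, 117, 116, 113, 99, 99, 104, 104, 104, 103, 104, 103, 103, 103, 103
106, 106, 106, 106, 106, 104, 109, 114, 117, 121, 122, 123, 122, 121, 121, 
[... 1727 characters left out ...]
, 88, 86, 71, 53, 51, 53, 51, 52, 53, 53, 52, 52, 51
106, 106, 105, 105, 106, 105, 105, 105, 99, 96, 92, 89, 68, 51, 49, 51, 53, 54, 54, 53, 53, 54, 53, 53, 52, 73
107, 106, 106, 106, 106, 106, 105, 105, 104, 105, 105, 105, 92, 84, 66, 53, 52, 52, 53, 52, 53, 52, 52, 53, 74, 96
106, 107, 106, 106, 106, 106, 105, 105, 105, 105, 104, 106, 104, 104, 92, 66, 53, 53, 53, 52, 52, 53, 53, 73, 96, 103
106, 106, 106, 106, 106, 106, 106, 106, 105, 105, 105, 105, 105, 104, 105, 92, 85, 84, 65, 51, 73, 84, 85, 96, 102, 102
108, 107, 106, 105, 106, 106, 104, 105, 105, 105, 105, 104, 105, 105, 104, 104, 104, 103, 92, 84, 97, 103, 104, 102, 103, 103]]
row [ 1.6732 -0.7247  0.1376] [-0.0001 -0.     -0.0172]
```

Call:
{"api": "servo_tool", "payload": {"targets": [[0.84,-0.36,0.07,0,0,-0.0172],[0.84,-0.36,0.07,0,0,-0.0172],[0.84,-0.36,0.07,0,0,-0.0172],[0.84,-0.36,0.07,0,0,-0.0172],[0.84,-0.36,0.07,0,0,-0.0172],[0.84,-0.36,0.07,0,0,-0.0172],[0.84,-0.36,0.07,0,0,-0.0172],[0.84,-0.36,0.07,0,0,-0.0172]], "hand": 0.75, "squeeze": 30}}

```text
time_s: 1.2
ee_pos: [412.1, -298.3, 210.3]
tcp_rot: [3.142, 0.0, 0.481]
ft_force: [0.1, -0.6, 0.2]
finger_gap: 64.3
grip_force: 0.0
```

```bash
python3 - <<'E'
from h import *
st(); go([594.5,-95.5,160],np.radians(27.5))
E
```

```text
Traceback (most recent call last):
  File "h.py", line 21, in st
    o=arm.get_obs(); print(round(o['time_s'],2),o['ee_pos'].round(2),o['tcp_rot'].round(4),o['ft_force'].round(2),o['finger_gap'].round(1),o['grip_force'])
                                                                                                                  ^^^^^^^^^^^^^^^^^^^^^
AttributeError: 'float' object has no attribute 'round'
```

Call:
{"api": "servo_tool", "payload": {"targets": [[0.852,-0.318,0.168,0,0,0],[0.852,-0.318,0.168,0,0,0],[0.852,-0.318,0.168,0,0,0],[0.852,-0.318,0.168,0,0,0],[0.852,-0.318,0.168,0,0,0],[0.852,-0.318,0.168,0,0,0],[0.852,-0.318,0.168,0,0,0],[0.852,-0.318,0.168,0,0,0],[0.852,-0.318,0.168,0,0,0]]}}

```text
time_s: 2.1
ee_pos: [594.2, -97.3, 160.1]
tcp_rot: [3.141, 0.0, 0.478]
ft_force: [0.4, -0.9, 0.1]
finger_gap: 64.1
grip_force: 0.0
```

```bash
sed -i "s/o\['finger_gap'\].round(1)/round(float(o['finger_gap']),1)/" h.py; python3 - <<'E'
from h import *
st(); go([594.5,-95.5,85],np.radians(27.5))
a=cam('side'); save(a,'s1.png',(250,130,390,260),5)
E
```

```text
2.1 [594.23 -97.35 160.15] [3.1414e+00 1.0000e-04 4.7820e-01] [ 0.41 -0.92  0.14] 64.1 0.0
row [ 0.0037 -0.0051  0.2505] [ 0.0001  0.     -0.0006]
```

View pics/s1.png

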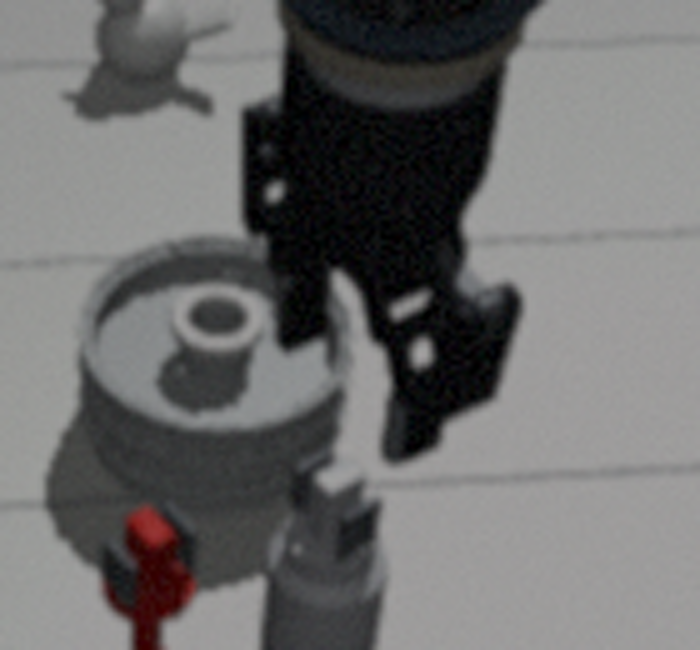

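The fingers straddle the pin head (crop 340,475), the closing line matches the buttons, and the red pin is well clear. Descending.

Call:
{"api": "servo_tool", "payload": {"targets": [[0.003,-0.002,0.08,0,0,0],[0.003,-0.002,0.16,0,0,0],[0.003,-0.002,0.21,0,0,0],[0.003,-0.002,0.235,0,0,0],[0.003,-0.002,0.25,0,0,0],[0.003,-0.002,0.25,0,0,0],[0.003,-0.002,0.25,0,0,0]]}}

```text
time_s: 2.85
ee_pos: [595.7, -95.0, 85.7]
tcp_rot: [3.141, -0.001, 0.48]
ft_force: [-0.4, 0.8, -0.5]
finger_gap: 64.1
grip_force: 0.0
```

```bash
python3 - <<'E'
from h import *
st()
a=cam('side');b=cam('top'); A=cv2.resize(a['color'][170:270,270:370],None,fx=5,fy=5,interpolation=cv2.INTER_CUBIC)
B=cv2.resize(b['color'][150:250,265:315],None,fx=5,fy=5,interpolation=cv2.INTER_CUBIC)
cv2.imwrite('pics/s2.png',np.clip(np.hstack([A,B])[...,::-1]*1.6,0,255).astype(np.uint8))
E
```

```text
2.85 [595.72 -95.03  85.69] [ 3.1408e+00 -9.0000e-04  4.7980e-01] [-0.42  0.78 -0.54] 64.1 0.0
```

View pics/s2.png

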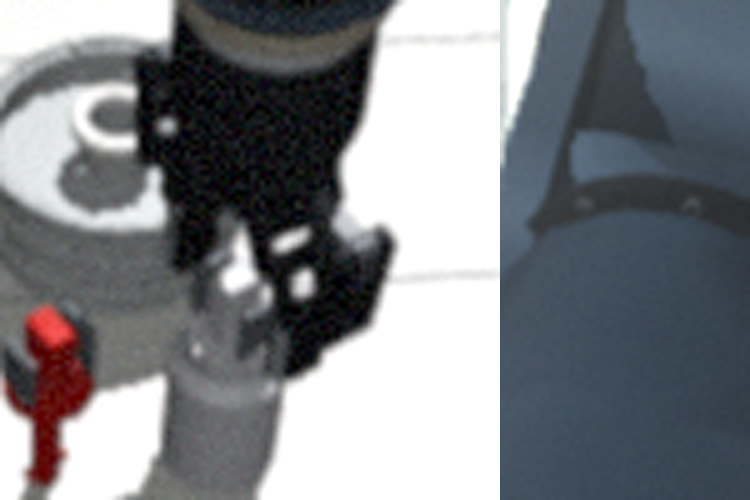

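The head sits between the two fingers, tips just above the collar. Close.

Call:
{"api": "servo_tool", "payload": {"targets": [[0,0,0,0,0,0],[0,0,0,0,0,0],[0,0,0,0,0,0],[0,0,0,0,0,0],[0,0,0,0,0,0],[0,0,0,0,0,0],[0,0,0,0,0,0],[0,0,0,0,0,0]], "hand": 0, "squeeze": 32}}

```text
time_s: 3.75
ee_pos: [595.9, -95.1, 86.2]
tcp_rot: [3.14, -0.001, 0.48]
ft_force: [-2.5, -0.4, 9.9]
finger_gap: 22.1
grip_force: 31.4
```

```bash
python3 - <<'E'
from h import *
st(); print(arm.get_obs()['moment'])
a=cam('side'); save(a,'s3.png',(285,190,365,260),9)
E
```

```text
3.75 [595.9  -95.13  86.16] [ 3.1402e+00 -1.2000e-03  4.7990e-01] [-2.45 -0.44  9.85] 22.1 31.358124017715454
[-0.13003582  0.40222945  0.00201499]
```

View pics/s3.png

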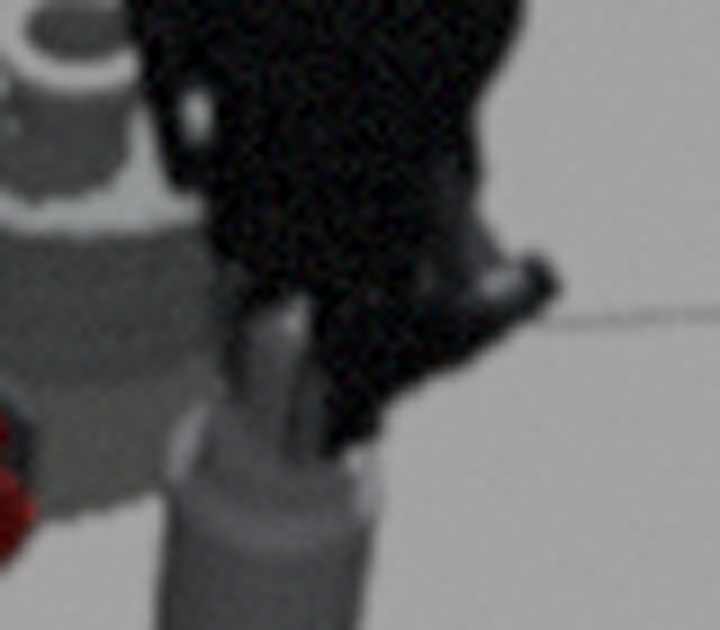

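Both pads are on the button plates with the head (crop 285,370) between them and the tips above the collar. Lifting.

Call:
{"api": "servo_tool", "payload": {"targets": [[0,0,-0.02,0,0,0],[0,0,-0.06,0,0,0],[0,0,-0.12,0,0,0],[0,0,-0.2,0,0,0],[0,0,-0.28,0,0,0],[0,0,-0.3,0,0,0],[0,0,-0.3,0,0,0],[0,0,-0.3,0,0,0],[0,0,-0.3,0,0,0]]}}

```text
time_s: 4.7
ee_pos: [594.7, -94.7, 173.6]
tcp_rot: [-3.14, 0.002, 0.48]
ft_force: [-0.0, -0.1, -2.4]
finger_gap: 22.2
grip_force: 32.1
```

```bash
python3 - <<'E'
from h import *
st(); go([561,44.5,176])
a=cam('side'); save(a,'s4.png',(270,130,370,280),4)
E
```

```text
4.7 [594.72 -94.71 173.62] [-3.1402e+00  1.6000e-03  4.7980e-01] [-0.05 -0.13 -2.42] 22.2 32.06216096878052
row [ 0.1145 -0.4635 -0.0075] [-0.0005  0.0005 -0.    ]
```

View pics/s4.png

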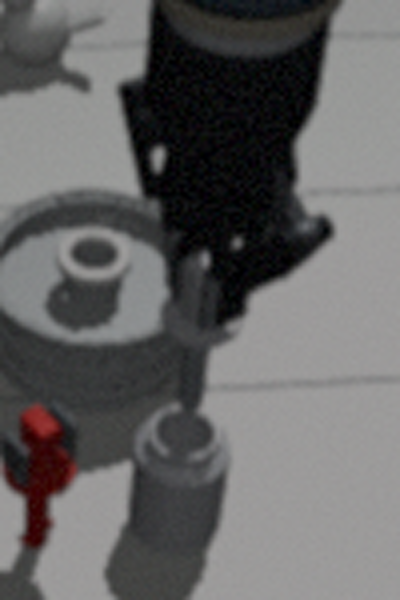

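The pin is out of the canister, held upright, with its tip at side (317,232).

```bash
python3 - <<'E'
from h import *
a=cam('side')
print(onz(a,317,232,100.6),onz(a,320,210.5,100.6+64.5)); print(proj(a,[594.7,-94.7,100.6]),proj(a,[594.7,-94.7,165]))
E
```

```text
[ 593.99164528 -102.18118635  100.6       ] [ 594.3843285 -102.6341856  165.1      ]
[316.79595848 229.22631458] [319.52699602 207.58152507]
```

Call:
{"api": "servo_tool", "payload": {"targets": [[0.115,-0.4635,-0.01,0,0,0],[0.115,-0.4635,-0.01,0,0,0],[0.115,-0.4635,-0.01,0,0,0],[0.115,-0.4635,-0.01,0,0,0],[0.115,-0.4635,-0.01,0,0,0],[0.115,-0.4635,-0.01,0,0,0],[0.115,-0.4635,-0.01,0,0,0],[0.115,-0.4635,-0.01,0,0,0]]}}

```text
time_s: 5.6
ee_pos: [561.9, 43.5, 177.7]
tcp_rot: [-3.142, 0.0, 0.478]
ft_force: [-0.5, 0.5, -1.6]
finger_gap: 22.1
grip_force: 32.1
```

```bash
python3 - <<'E'
from h import *
st(); go([561,44.5,140])
a=cam('side'); save(a,'s5.png',(255,120,345,220),6)
print(proj(a,[561,44.5,74]))
E
```

```text
5.6 [561.88  43.52 177.72] [-3.1415e+00  2.0000e-04  4.7850e-01] [-0.53  0.48 -1.59] 22.1 32.12870478630066
row [-0.0011 -0.0042  0.1257] [-0.      0.0001 -0.    ]
[292.48486679 192.27986279]
```

View pics/s5.png

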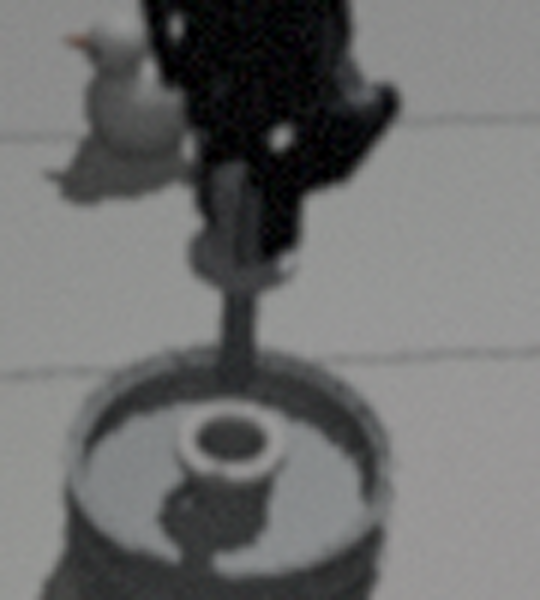

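The tip (crop 238,388) lines up with the hub mouth (crop 231,440), so I lower it in gently.

Call:
{"api": "servo_tool", "payload": {"targets": [[-0.001,-0.003,0.03,0,0,0],[-0.001,-0.003,0.06,0,0,0],[-0.001,-0.003,0.09,0,0,0],[-0.001,-0.003,0.11,0,0,0],[-0.001,-0.003,0.13,0,0,0],[-0.001,-0.003,0.15,0,0,0],[-0.001,-0.003,0.15,0,0,0],[-0.001,-0.003,0.15,0,0,0]]}}

```text
time_s: 6.45
ee_pos: [561.1, 45.1, 132.9]
tcp_rot: [3.142, -0.0, 0.48]
ft_force: [0.2, -0.2, -1.5]
finger_gap: 21.7
grip_force: 32.1
```

Call:
{"api": "servo_tool", "payload": {"targets": [[0,0,0.03,0,0,0],[0,0,0.055,0,0,0],[0,0,0.07,0,0,0],[0,0,0.08,0,0,0],[0,0,0.085,0,0,0],[0,0,0.085,0,0,0],[0,0,0.085,0,0,0]]}}

```text
time_s: 7.15
ee_pos: [561.2, 45.1, 107.5]
tcp_rot: [3.141, -0.0, 0.48]
ft_force: [-0.2, 0.3, -1.3]
finger_gap: 21.8
grip_force: 32.1
```

Call:
{"api": "servo_tool", "payload": {"targets": [[0,0,0.003,0,0,0],[0,0,0.006,0,0,0],[0,0,0.009,0,0,0],[0,0,0.012,0,0,0],[0,0,0.012,0,0,0],[0,0,0.012,0,0,0]]}}

```text
time_s: 7.75
ee_pos: [561.0, 45.1, 103.8]
tcp_rot: [3.142, 0.0, 0.48]
ft_force: [-0.5, 0.4, -1.2]
finger_gap: 21.9
grip_force: 32.1
```

Call:
{"api": "servo_tool", "payload": {"targets": [[0,0,0.002,0,0,0],[0,0,0.004,0,0,0],[0,0,0.006,0,0,0],[0,0,0.006,0,0,0]]}}

```text
time_s: 8.15
ee_pos: [561.5, 45.1, 103.0]
tcp_rot: [3.141, -0.001, 0.48]
ft_force: [-1.9, 0.4, 8.9]
finger_gap: 21.7
grip_force: 33.3
```

Call:
{"api": "servo_tool", "payload": {"targets": [[0.005,0,0,0,0,0],[0.01,0,0,0,0,0],[0.015,0,0,0,0,0],[0.015,0,0,0,0,0]]}}

```text
time_s: 8.55
ee_pos: [565.2, 47.1, 102.8]
tcp_rot: [3.141, -0.0, 0.48]
ft_force: [-2.9, -0.5, 7.7]
finger_gap: 21.6
grip_force: 33.3
```

```bash
python3 - <<'E'
from h import *
st(); print(arm.get_obs()['moment'].round(3))
E
```

```text
8.55 [565.23  47.09 102.75] [ 3.1412e+00 -2.0000e-04  4.8000e-01] [-2.88 -0.52  7.71] 21.6 33.32610011100769
[-0.212  0.761  0.   ]
```

Call:
{"api": "servo_tool", "payload": {"targets": [[-0.0009,0.005,0,0,0,0],[-0.0035,0.0096,0,0,0,0],[-0.0035,0.0096,0,0,0,0]]}}

```text
time_s: 8.85
ee_pos: [566.1, 44.5, 103.0]
tcp_rot: [3.141, -0.002, 0.48]
ft_force: [-0.9, 3.2, 8.3]
finger_gap: 21.7
grip_force: 33.3
```

Call:
{"api": "servo_tool", "payload": {"targets": [[-0.004,0.0034,0,0,0,0],[-0.0089,0.0052,0,0,0,0],[-0.0089,0.0052,0,0,0,0]]}}

```text
time_s: 9.15
ee_pos: [565.0, 41.9, 103.1]
tcp_rot: [3.141, -0.003, 0.479]
ft_force: [1.6, 3.5, 4.8]
finger_gap: 22.0
grip_force: 33.1
```

Call:
{"api": "servo_tool", "payload": {"targets": [[-0.0052,0,0,0,0,0],[-0.0101,-0.0018,0,0,0,0],[-0.0101,-0.0018,0,0,0,0]]}}

```text
time_s: 9.45
ee_pos: [562.3, 40.7, 103.2]
tcp_rot: [3.14, -0.004, 0.48]
ft_force: [2.6, 2.0, 5.8]
finger_gap: 21.9
grip_force: 33.0
```

Call:
{"api": "servo_tool", "payload": {"targets": [[-0.004,-0.0034,0.001,0,0,0],[-0.0066,-0.0079,0.001,0,0,0],[-0.0066,-0.0079,0.001,0,0,0]]}}

```text
time_s: 9.75
ee_pos: [559.9, 41.7, 103.1]
tcp_rot: [3.139, -0.004, 0.48]
ft_force: [3.8, -1.1, 6.9]
finger_gap: 21.9
grip_force: 33.1
```

Call:
{"api": "servo_tool", "payload": {"targets": [[-0.0009,-0.0051,0,0,0,0],[0,-0.0102,0,0,0,0],[0,-0.0102,0,0,0,0]]}}

```text
time_s: 10.05
ee_pos: [558.1, 44.1, 103.0]
tcp_rot: [3.139, -0.003, 0.48]
ft_force: [2.4, -1.9, 8.2]
finger_gap: 21.8
grip_force: 33.2
```

Call:
{"api": "servo_tool", "payload": {"targets": [[0.0026,-0.0045,0,0,0,0],[0.0066,-0.0079,0,0,0,0],[0.0066,-0.0079,0,0,0,0]]}}

```text
time_s: 10.35
ee_pos: [558.2, 47.1, 102.7]
tcp_rot: [3.14, -0.002, 0.48]
ft_force: [0.5, -2.0, 7.3]
finger_gap: 21.8
grip_force: 33.2
```

Call:
{"api": "servo_tool", "payload": {"targets": [[0.0049,-0.0018,0,0,0,0],[0.0101,-0.0018,0,0,0,0],[0.0101,-0.0018,0,0,0,0]]}}

```text
time_s: 10.65
ee_pos: [559.7, 49.4, 101.6]
tcp_rot: [-3.142, 0.0, 0.48]
ft_force: [-0.0, -0.1, -0.6]
finger_gap: 21.8
grip_force: 32.3
```

The vertical force has vanished and z has dropped, so the hole is found. Ease down.

Call:
{"api": "servo_tool", "payload": {"targets": [[0,0,0.003,0,0,0],[0,0,0.006,0,0,0],[0,0,0.006,0,0,0]]}}

```text
time_s: 10.95
ee_pos: [559.8, 49.5, 99.7]
tcp_rot: [-3.142, -0.0, 0.48]
ft_force: [1.6, 0.7, -1.9]
finger_gap: 21.9
grip_force: 32.2
```

Call:
{"api": "servo_tool", "payload": {"targets": [[0,0,0.004,0,0,0],[0,0,0.008,0,0,0],[0,0,0.012,0,0,0],[0,0,0.012,0,0,0]]}}

```text
time_s: 11.35
ee_pos: [559.8, 49.4, 96.1]
tcp_rot: [3.142, -0.0, 0.48]
ft_force: [2.1, 0.3, -2.4]
finger_gap: 22.3
grip_force: 32.2
```

Call:
{"api": "servo_tool", "payload": {"targets": [[0.0005,0,0.006,0,0,0],[0.0005,0,0.013,0,0,0],[0.0005,0,0.02,0,0,0],[0.0005,0,0.026,0,0,0],[0.0005,0,0.032,0,0,0],[0.0005,0,0.032,0,0,0]]}}

```text
time_s: 11.95
ee_pos: [559.6, 49.4, 86.3]
tcp_rot: [-3.141, 0.0, 0.48]
ft_force: [1.7, 1.0, -2.7]
finger_gap: 21.8
grip_force: 32.1
```

Call:
{"api": "servo_tool", "payload": {"targets": [[0,0,0.005,0,0,0],[0,0,0.01,0,0,0],[0,0,0.015,0,0,0],[0,0,0.02,0,0,0],[0,0,0.02,0,0,0],[0,0,0.02,0,0,0]]}}

```text
time_s: 12.55
ee_pos: [559.8, 49.4, 80.8]
tcp_rot: [3.142, -0.0, 0.48]
ft_force: [0.3, 0.3, 5.5]
finger_gap: 21.8
grip_force: 32.9
```

Call:
{"api": "servo_tool", "payload": {"targets": [[0,0,0.003,0,0,0],[0,0,0.005,0,0,0],[0,0,0.005,0,0,0]]}}

```text
time_s: 12.85
ee_pos: [559.9, 49.5, 79.8]
tcp_rot: [3.141, -0.0, 0.48]
ft_force: [-2.6, 0.1, 10.1]
finger_gap: 21.8
grip_force: 33.4
```

At the stop with about 12 N. Releasing.

Call:
{"api": "servo_tool", "payload": {"targets": [[0,0,0.001,0,0,0],[0,0,0.001,0,0,0],[0,0,0.001,0,0,0],[0,0,0.001,0,0,0],[0,0,0.001,0,0,0],[0,0,0.001,0,0,0],[0,0,0.001,0,0,0],[0,0,0.001,0,0,0]], "hand": 0.75}}

```text
time_s: 13.65
ee_pos: [559.8, 49.4, 78.9]
tcp_rot: [-3.142, 0.0, 0.48]
ft_force: [-0.5, -0.1, 0.1]
finger_gap: 64.0
grip_force: 0.0
```

Free of the pin; withdraw straight up, then look.

Call:
{"api": "servo_tool", "payload": {"targets": [[0,0,-0.05,0,0,0],[0,0,-0.15,0,0,0],[0,0,-0.3,0,0,0],[0,0,-0.45,0,0,0],[0,0,-0.5,0,0,0],[0,0,-0.5,0,0,0],[0,0,-0.5,0,0,0]]}}

```text
time_s: 14.35
ee_pos: [559.5, 49.4, 228.9]
tcp_rot: [-3.142, 0.0, 0.48]
ft_force: [-0.4, -0.9, -0.4]
finger_gap: 64.1
grip_force: 0.0
```

```bash
python3 - <<'E'
from h import *
st(); a=cam('side'); save(a,'s6.png',(245,140,345,240),6); print(proj(a,[559.8,49.4,79.3+33]),proj(a,[559.8,49.4,112+3]))
E
```

```text
14.35 [559.47  49.43 228.86] [-3.1416e+00  1.0000e-04  4.7980e-01] [-0.38 -0.89 -0.41] 64.1 0.0
[292.42738993 178.63827105] [292.47747405 177.75192478]
```

View pics/s6.png

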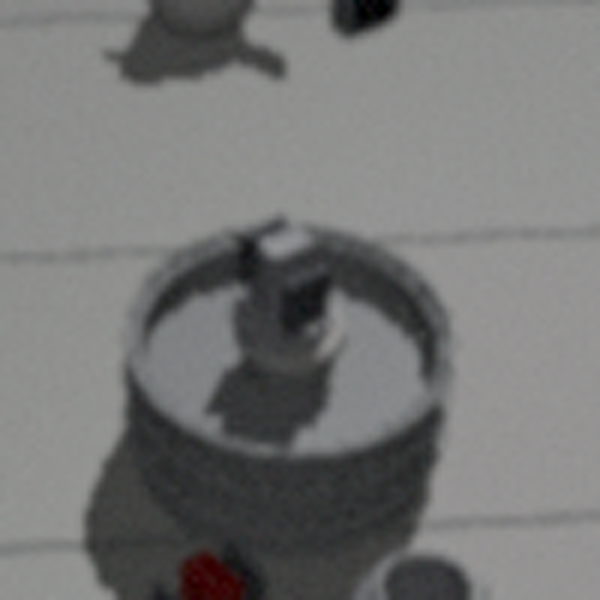

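The pin stands upright in the tower, head top at crop (287,242), with its collar on the seat, both buttons out and the gripper clear. Handing in.

```bash
python3 -c "
from station import arm; print(arm.finish_job())"
```

```text
the job is handed in; nothing more can be done
None
```

The job is handed in, with no verdict returned. The pin was pressed to the seat's stop and released, and the last picture shows it upright with both buttons out; the lock itself wasn't directly confirmed. Tower pushes read about 12 N at most (limit 40 N), and the lid, charger, bird and brush were not touched.

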